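Find the jammed dough roller with a feeler blade

TASK

One of the two dough rollers on the worktop has closed up too tight. Take the feeler blade by its blue handle from its wooden stand and try it straight down in the gap between the rollers, first in the left roller and then in the right one as you face them, pressing gently and never forcing it: it slides in down to its collar where the gap is right, and jams part way down between the rollers where it is too tight. Hang the blade back upright in its stand, let go of it, and only then swing the release lever of the roller that jammed fully over, away from you; leave the other lever as it is and the things around undisturbed.

Things in the scene. Friction and masses are not known exactly. Their poses are not given: they have to be found in the camera images.
- gauge: loose feeler gauge, 70 g: steel blade 4 x 26 mm, 45 mm long, pointing down from a black collar (16 x 68 x 8 mm) under an upright blue handle 14 x 30 mm, 50 mm tall, top 58 mm above the origin. Origin in the middle of the collar's underside; x across the thin side of blade and handle, y along their width, z up the handle
- gauge_tip (a point): middle of the blade's lower end, 45 mm below the gauge's origin
- stand: fixed wooden stand for the gauge, 70 x 104 mm, 68 mm high, origin at the middle of its underside; two uprights at +-y, 44 mm apart, carry the collar's ends and the blade hangs between them. x and y axes as those of the gauge hanging in it
- stand_seat (a point): middle of the stand's seat, 62 mm above the worktop: the place of the gauge's origin when it hangs home; low lips leave the collar 6 mm of play each way along x and 8 mm along y
- roller_p: fixed steel dough roller, 96 x 112 x 91 mm, origin under its middle, hollow inside. Two white rollers 30 mm thick, 90 mm long lie side by side along its y axis, axes 75 mm and tops 90 mm above the worktop; its x axis points across their gap, away from the robot. Of roller_p and roller_q one has a 7 mm gap, the other about 1 mm; which, and which stands left, the blade must show
- roller_q: fixed steel dough roller, 96 x 112 x 91 mm, origin under its middle, hollow inside. Two white rollers 30 mm thick, 90 mm long lie side by side along its y axis, axes 75 mm and tops 90 mm above the worktop; its x axis points across their gap, away from the robot. Of roller_p and roller_q one has a 7 mm gap, the other about 1 mm; which, and which stands left, the blade must show
- roller_p_nip (a point): middle of the gap between the rollers of roller_p, 75 mm above the worktop at roller-axis height, 15 mm below the roller tops; axes as roller_p: x across the gap, y along it. A blade entering over 1.5 mm off centre catches on one roller even in the 7 mm gap and is pushed sideways; it must go in square and centred
- roller_q_nip (a point): middle of the gap between the rollers of roller_q, 75 mm above the worktop at roller-axis height, 15 mm below the roller tops; axes as roller_q: x across the gap, y along it. A blade entering over 1.5 mm off centre catches on one roller even in the 7 mm gap and is pushed sideways; it must go in square and centred
- lever_p (a joint): release lever of roller_p (rad): 0 as it stands, leaning 0.55 rad from upright to the robot (-x of roller_p); 1.1 at its stop, leaning 0.55 rad away. Turns about the unit's y direction on a pivot 67 mm to -y of the unit's middle, 70 mm above the worktop; needs about 4 N at its ball, stays where left. Fully over opens the gap 4 mm more
- lever_q (a joint): release lever of roller_q (rad): 0 as it stands, leaning 0.55 rad from upright to the robot (-x of roller_q); 1.1 at its stop, leaning 0.55 rad away. Turns about the unit's y direction on a pivot 67 mm to -y of the unit's middle, 70 mm above the worktop; needs about 4 N at its ball, stays where left. Fully over opens the gap 4 mm more
- lever_p_tip (a point): centre of the red ball (18 mm) on the lever of roller_p, 75 mm from the pivot on an 8 mm steel rod; at the start 134 mm above the worktop, 39 mm to -x and 67 mm to -y of the middle of roller_p, whose side plate beside it is 91 mm high
- lever_q_tip (a point): centre of the red ball (18 mm) on the lever of roller_q, 75 mm from the pivot on an 8 mm steel rod; at the start 134 mm above the worktop, 39 mm to -x and 67 mm to -y of the middle of roller_q, whose side plate beside it is 91 mm high
- mug: loose mug with dots, 92 x 127 x 93 mm, behind the work; leave alone; origin under its middle
- tin: loose tin, 75 mm across, 66 mm high, at the right; leave alone; origin under its middle
- egg_cup: loose white egg cup, 52 mm across, 58 mm high, behind the work; leave alone; origin under its middle
Mind the look-alikes: they are no part of the job. There is more than one size of the gauge; the job needs the largest.

How it is judged:
By the outcome, as a careful person would: the job done as asked, in the order asked, and still so for the second after the job is handed in, with the robot touching nothing.
It also fails if it takes over 64 s, if anything falls off the work surface, if the arm or the gripper's body presses on something with over 40 N, if the wrist force passes 120 N, or if a joint passes its speed limit or range.

ROBOT

A 6-joint arm with a two-finger parallel gripper is mounted at the origin on a cart in front of the work surface, level with it; the furniture and walls round the work are solid. World frame = base frame: x ahead of the robot, y to its left, z up, the work surface at z = 0. Lengths are in m, angles in rad, forces in N, time in s.
With the tool pointing down it reaches from about 0.35 to 0.95 m from the base axis. Payload 17.4 kg.
Tool frame: the origin (TCP) lies between the finger pads; the fingertips stand 11 mm ahead of it and the grasp point (between the pads) lies 8 mm behind it (tip_reach is the distance from the TCP to the fingertips, in m); x points along the fingers, y is the direction in which the jaws open and shut, and the axes are right-handed (so a half turn about x gives the same grasp; the last joint's range is limited). The gripper opens to 93 mm and grips with 3 to 60 N. Pads are 15 mm wide; open, the fingers measure 128 mm over their backs; the gripper's body (75 mm by 188 mm) begins 65 mm behind the grasp point.
Start: joints at [-1.265, 0.116, 1.442, -0, 1.584, -0.038], TCP at [0.228, -0.636, 0.23] pointing down, gripper open.
Joint ranges: [-2.83, 2.83], [-0.83, 2.19], [0.07, 2.5], [-1.14, 4.28], [0.01, 3], [-2.97, 2.97]. Speed limits (rad/s): [1.89, 1.89, 2.22, 3.14, 3.14, 3.14].

INTERFACE

Orientations are given as [roll, pitch, yaw] about the fixed x, y, z axes, in that order (R = Rz(yaw) Ry(pitch) Rx(roll)).
In Python, from bench import * gives the robot as it stands. The module is installed in compiled form; this text tells all that it offers.
- The arm moves only by the tool carry_out, never from a script. Its argument "motion" is a list that holds one entry, the list of rows, each a list of 7 numbers: the turn, a rotation vector about the world's x, y, z in rad, then the shift along the world's x, y, z in mm, then the finger opening in mm, from 0 to 93. In form: [[[ax, ay, az, tx, ty, tz, grip], ...]]. A call has 1 to 8 rows; each row is the pose to reach, as a shift and turn from the pose commanded when the call began; what a row does not reach only later rows make up. A row lasts 1/8 s, in which the tool goes at most 62.5 mm and 10.7 degrees, less where a joint would pass 70% of its speed; a pose out of reach is approached as far as the arm can. A call with a gripper value outside its range is refused whole. The fingers move at their own pace and stop on an object; "squeeze" is the grip in N (left out, the last holds). Time passes only in rows, so rows that repeat a pose let the fingers close. It gives the time, the measured TCP pose, the force and the opening at its end, in the units of the state.
- state(): the state, without advancing time (a new reading comes with each control period).
- grab_frame(name): name is "scene" or "top" or "wrist"; returns a dict with "color" (420x560x3 uint8, red, green, blue), "mtx" (3x3 intrinsics, pixels), "rvec" (rotation vector, rad) and "tvec" (3), from world to camera coordinates, as OpenCV has them; the wrist camera has in their place "T_tool_cam" (4x4, takes a point from camera to tool coordinates, whose origin is the TCP and whose axes are the tool frame's). Camera axes: x right, y down, z forward; pixel columns grow to the right and rows downward; lengths in m; the calibration is good to about 2 mm. A picture is of the moment at which its call begins: read the wrist's pose just before it. There is no depth.
- hand_in(): hands the job in, once; it reports no verdict.
The state is a dict: "time_s": time; "qpos": joint angles; "qvel": joint speeds; "effort": joint torques, N m; "ee_pos": TCP position; "tool_rot": TCP orientation; "ft_force": force on the tool from outside, world axes, zero at the start; "ft_torque": the same for the moment, N m; "grip_width": finger opening in m.
Only numpy, scipy, OpenCV 4.12 (cv2) and the standard library are available. Lean on these libraries where they do the work, as an engineer would, in place of code of your own. Each camera call takes 0.05 s, during which the arm holds its last target. There are 200 camera calls.

## Working session

There is one attempt and no reset: what is moved stays moved. The work goes in short steps, Python scripts to look and compute and a tool call to move; the robot and the scene stay as the last step left them, time stands still between calls to the robot, and variables do not carry over. Pictures are saved under pics/ and viewed, about 8 in all and at most 12, crops included, and the job is handed in when it is done.

Besides the shell and the picture viewer there is one more tool, called after "Request:" as name([rows], argument=value, ...), one row to a line, values as JSON. carry_out: Moves the arm, as the interface text tells. Its arguments: {"type":"object","properties":{"motion":{"type":"array"},"squeeze":{"type":"number"}},"required":["motion"]}

```bash
mkdir -p pics; python3 - <<'E'
from bench import *
import cv2
s=state();print(s)
for n in("scene","top"):
    f=grab_frame(n);cv2.imwrite(f"pics/{n}0.png",f["color"][:,:,::-1]);print(n,f["mtx"].tolist(),f["rvec"],f["tvec"])
E
```

```text
{'time_s': 0.0, 'qpos': array([-1.26480138e+00,  1.16476319e-01,  1.44227698e+00,  8.21283193e-06,
        1.58400319e+00, -3.78143245e-02]), 'qvel': array([-3.10772682e-04,  1.68706243e-03, -9.46918560e-05,  3.33137936e-04,
       -9.17995396e-04,  1.51185035e-03]), 'effort': array([-4.23406644e-03, -7.21259665e+01, -6.22617674e+01,  7.77918147e-02,
        2.36842548e-02, -7.82446568e-05]), 'ee_pos': array([ 0.2274511 , -0.63531331,  0.22890442]), 'tool_rot': array([-1.61566673,  1.56963246,  1.86973529]), 'ft_force': array([-0.01026873, -0.41506287,  0.46740219]), 'ft_torque': array([ 0.00784841, -0.05931648,  0.03929906]), 'grip_width': 0.09279611029790102}
scene [[487.0880876565613, 0.0, 279.05669106474244], [0.0, 487.0880876565613, 213.5184763932309], [0.0, 0.0, 1.0]] [ 1.05230252 -2.19481399  1.18949867] [0.31102008 0.34396318 0.69075354]
top [[462.55331298188156, 0.0, 280.05292366038617], [0.0, 462.55331298188156, 216.80685708556373], [0.0, 0.0, 1.0]] [ 2.12935947 -2.15349465  0.20388123] [-0.0231581   0.54738747  1.13527537]
```

View pics/scene0.png

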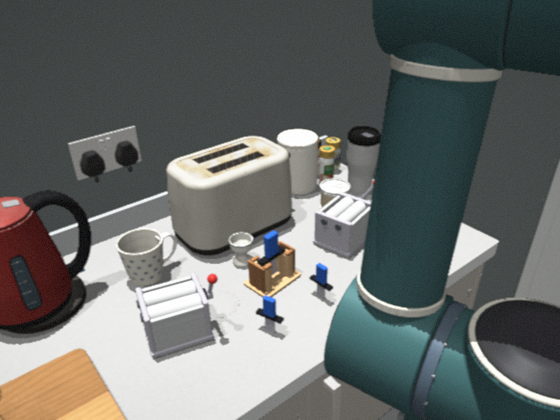

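View pics/top0.png

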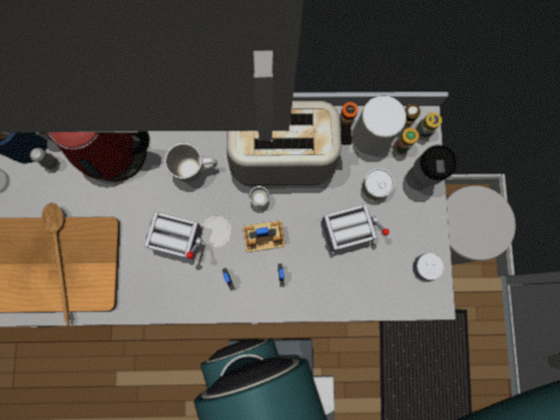

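The scene shows three blue-handled gauges. In the top view they are at (264,232) in the wooden stand, (228,278) loose and small, and (281,273) loose and small. The one in the stand is the largest by the description. The left roller is at (173,236) with its red ball at (190,255), and the right roller is at (350,228) with its ball at (386,232).

```bash
cat > h.py <<'E'
from bench import *
import cv2, numpy as np
from scipy.spatial.transform import Rotation as R
def pose(s=None):
    s=s or state(); T=np.eye(4); T[:3,:3]=R.from_euler('xyz',s["tool_rot"]).as_matrix(); T[:3,3]=s["ee_pos"]; return T
def cam(name,f=None,T=None):
    """returns frame, K, camera->world 4x4"""
    T=pose() if T is None else T
    f=f or grab_frame(name)
    if "T_tool_cam" in f: W=T@np.array(f["T_tool_cam"])
    else:
        C=np.eye(4); C[:3,:3]=cv2.Rodrigues(np.array(f["rvec"],float))[0]; C[:3,3]=np.ravel(f["tvec"]); W=np.linalg.inv(C)
    return f["color"],np.array(f["mtx"]),W
def ray(K,W,uv,z):
    d=W[:3,:3]@np.linalg.solve(K,[uv[0],uv[1],1.]); o=W[:3,3]; return o+d*(z-o[2])/d[2]
def proj(K,W,p):
    c=np.linalg.inv(W)@np.r_[p,1]; q=K@c[:3]; return q[:2]/q[2]
E
python3 - <<'E'
from h import *
print("rot",state()["tool_rot"],"\n",pose()[:3,:3].round(3))
c,K,W=cam("top")
for n,uv,z in[("L",(173,236),.09),("Lball",(190,255),.134),("R",(350,228),.09),("Rball",(386,232),.134),("st",(264,232),.12),("s1",(228,278),.05),("s2",(281,273),.05),("mug",(184,163),.09),("egg",(260,198),.058),("tin",(430,266),.066)]:print(n,ray(K,W,uv,z).round(3))
f=grab_frame("wrist");print(f["T_tool_cam"],f["mtx"])
cv2.imwrite("pics/crop1.png",cv2.resize(c[190:300,140:400],None,fx=3,fy=3,interpolation=cv2.INTER_CUBIC)[:,:,::-1])
E
```

```text
rot [-1.59186761  1.56968162  1.89355216] 
 [[-0.     0.337 -0.941]
 [ 0.001 -0.941 -0.337]
 [-1.    -0.001 -0.   ]]
L [0.495 0.233 0.09 ]
Lball [0.444 0.183 0.134]
R [ 0.51 -0.2   0.09]
Rball [ 0.493 -0.277  0.134]
st [0.498 0.011 0.12 ]
s1 [0.393 0.102 0.05 ]
s2 [ 0.404 -0.03   0.05 ]
mug [0.679 0.21  0.09 ]
egg [0.594 0.021 0.058]
tin [ 0.416 -0.4    0.066]
[[-1.11763975e-03 -2.72942761e-01  9.62029625e-01 -1.54911542e-01]
 [ 9.99999003e-01  5.24718229e-04  1.31062147e-03 -5.23056552e-04]
 [-8.62519124e-04  9.62030131e-01  2.72941903e-01 -7.48330508e-02]
 [ 0.00000000e+00  0.00000000e+00  0.00000000e+00  1.00000000e+00]] [[337.3719494    0.         282.48538706]
 [  0.         337.3719494  213.03914039]
 [  0.           0.           1.        ]]
```

View pics/crop1.png

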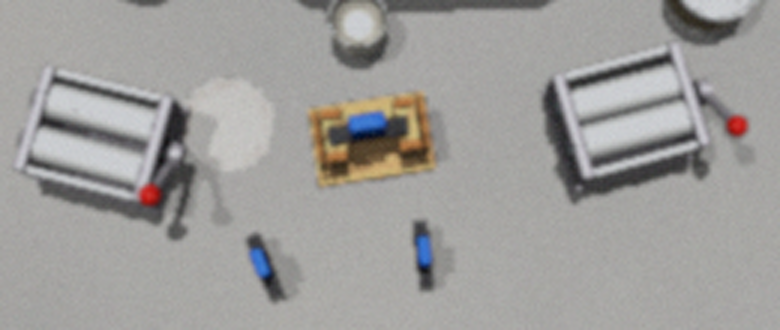

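Request:
carry_out([
  [[0,0,1.42,282,436,30,93],[0,0,1.42,282,436,30,93],[0,0,1.42,282,436,30,93],[0,0,1.42,282,436,30,93],[0,0,1.42,282,436,30,93],[0,0,1.42,282,436,30,93],[0,0,1.42,282,436,30,93],[0,0,1.42,282,436,30,93]],
])

```text
time_s: 1.2
ee_pos: [0.4993, -0.2145, 0.2587]
tool_rot: [0.826, 1.57, -0.547]
ft_force: [0.2, -0.6, -1.0]
grip_width: 0.0932
```

Request:
carry_out([
  [[0,0,0,0,0,0,93],[0,0,0,0,0,0,93]],
])

```text
time_s: 1.45
ee_pos: [0.4985, -0.2165, 0.2583]
tool_rot: [-1.49, 1.57, -2.868]
ft_force: [-0.6, -0.4, 0.2]
grip_width: 0.0928
```

```bash
python3 - <<'E'
from h import *
T=pose();print(T.round(3))
c,K,W=cam("wrist",T=T)
np.savez("r0.npz",c=c,K=K,W=W,T=T)
cv2.imwrite("pics/w1.png",c[:,:,::-1])
E
```

```text
[[-0.     0.981  0.192  0.498]
 [-0.     0.192 -0.981 -0.216]
 [-1.    -0.     0.     0.258]
 [ 0.     0.     0.     1.   ]]
```

View pics/w1.png

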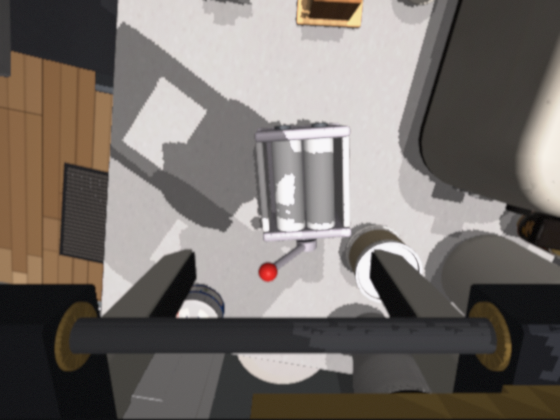

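The wrist view shows the right roller centred near (304,183). Its white rollers meet at column ~304, the red ball is at (268,272), and the stand's corner is at the top (330,10).

```bash
python3 - <<'E'
from h import *
d=np.load("r0.npz");c,K,W=d["c"],d["K"],d["W"]
g=c.astype(int).sum(2)//3
for r in(145,160,175,190,205,220,228):print(r,g[r,266:342].tolist())
print("TCP px",proj(K,W,d["T"][:3,3]), "ctr",ray(K,W,(304,183),.09))
hs=cv2.cvtColor(c,cv2.COLOR_RGB2HSV);m=((hs[...,0]<8)|(hs[...,0]>172))&(hs[...,1]>180)&(hs[...,2]>80)
m[:,:230]=0;m[:,310:]=0;m[:250]=0;m[300:]=0
y,x=np.nonzero(m);print("ball",x.mean(),y.mean(),ray(K,W,(x.mean(),y.mean()),.134))
E
```

```text
145 [80, 94, 101, 101, 97, 95, 102, 112, 121, 128, 135, 139, 143, 147, 151, 154, 158, 160, 162, 164, 166, 168, 170, 175, 204, 235, 246, 247, 247, 247, 245, 241, 233, 220, 190, 142, 108, 113, 136, 158, 177, 197, 216, 225, 232, 237, 242, 245, 246, 247, 247, 248, 247, 248, 248, 247, 247, 247, 248, 247, 247, 247, 246, 243, 236, 223, 190, 128, 76, 64, 63, 63, 63, 63, 69, 99]
160 [73, 80, 92, 100, 99, 98, 97, 103, 113, 121, 131, 136, 141, 145, 149, 153, 156, 158, 161, 163, 165, 167, 168, 170, 169, 167, 164, 162, 159, 156, 152, 147, 142, 134, 124, 111, 96, 90, 96, 106, 115, 122, 129, 136, 141, 145, 148, 151, 154, 159, 161, 161, 163, 166, 166, 167, 166, 166, 164, 162, 159, 156, 154, 149, 141, 134, 118, 91, 69, 65, 64, 64, 63, 64, 66, 84]
175 [73, 72, 79, 92, 97, 99, 98, 96, 104, 115, 124, 131, 139, 143, 147, 151, 154, 164, 195, 225, 228, 225, 225, 227, 233, 240, 235, 210, 181, 163, 155, 150, 144, 139, 131, 121, 107, 95, 93, 100, 110, 119, 127, 134, 139, 144, 147, 151, 154, 157, 159, 161, 163, 165, 166, 166, 167, 166, 164, 162, 159, 156, 154, 150, 144, 135, 121, 99, 76, 65, 64, 63, 64, 64, 65
[... 938 characters left out ...]
, 107, 118, 126, 132, 139, 145, 148, 152, 154, 157, 160, 164, 163, 164, 164, 163, 163, 164, 162, 160, 156, 154, 151, 147, 145, 144, 136, 117, 93, 79, 76, 74, 71, 69, 66]
228 [246, 242, 220, 151, 94, 81, 80, 80, 80, 80, 86, 111, 149, 183, 210, 227, 237, 242, 245, 246, 247, 247, 247, 247, 247, 247, 247, 247, 247, 247, 247, 246, 243, 239, 230, 210, 177, 140, 104, 82, 77, 86, 104, 124, 152, 177, 199, 217, 226, 230, 229, 231, 236, 239, 238, 235, 232, 232, 232, 230, 226, 219, 201, 185, 174, 158, 136, 124, 123, 124, 122, 123, 125, 128, 133, 140]
TCP px [284.40206817 274.27219472] ctr [ 0.51519438 -0.19848045  0.09      ]
ball 267.5801886792453 271.5377358490566 [ 0.4954789  -0.27660694  0.134     ]
```

```bash
python3 - <<'E'
from h import *
d=np.load("r0.npz");K,W=d["K"],d["W"]
P=np.array([ray(K,W,(u,v),.078)[:2] for v,u in[(145,302.4),(160,303),(175,303.7),(190,304.3),(205,304.9),(220,305.7),(228,306.1)]])
k=np.polyfit(P[:,1],P[:,0],1);print("x=%.4f*y+%.4f"%tuple(k),"unit yaw",-np.arctan(k[0]),"res",(P[:,0]-np.polyval(k,P[:,1])).round(4))
print("at y -.1985: x",np.polyval(k,-.1985),"tool yaw",np.arctan2(.192,.981))
E
```

```text
x=-0.2605*y+0.4642 unit yaw 0.25479734488542316 res [ 0.0001 -0.      0.     -0.     -0.0001  0.      0.0001]
at y -.1985: x 0.5158873218749674 tool yaw 0.19327551253256936
```

Request:
carry_out([
  [[0,0,-0.12,0,62,0,93],[0,0,-0.12,0,124,0,93],[0,0,-0.12,0,186,0,93],[0,0,-0.12,0,215,0,93],[0,0,-0.12,0,215,0,93],[0,0,-0.12,0,215,0,93]],
])

```text
time_s: 2.25
ee_pos: [0.4986, -0.0027, 0.2584]
tool_rot: [-0.293, 1.571, -1.792]
ft_force: [-1.3, -0.4, -0.3]
grip_width: 0.0931
```

```bash
python3 - <<'E'
from h import *
T=pose();print(T.round(4))
c,K,W=cam("wrist",T=T)
np.savez("s0.npz",c=c,K=K,W=W,T=T)
hs=cv2.cvtColor(c,cv2.COLOR_RGB2HSV);m=((abs(hs[...,0].astype(int)-113)<14)&(hs[...,1]>140)&(hs[...,2]>60)).astype(np.uint8)
n,l,st,ce=cv2.connectedComponentsWithStats(m)
for i in range(1,n):
    if st[i,4]>60: print(st[i],ce[i],ray(K,W,ce[i],.12).round(4))
cv2.imwrite("pics/w2.png",c[:,:,::-1])
E
```

```text
[[-1.000e-04  9.975e-01  7.120e-02  4.986e-01]
 [-3.000e-04  7.120e-02 -9.975e-01 -2.700e-03]
 [-1.000e+00 -1.000e-04  3.000e-04  2.584e-01]
 [ 0.000e+00  0.000e+00  0.000e+00  1.000e+00]]
[170  68  32  20 456] [185.22368421  77.79385965] [0.4112 0.0978 0.12  ]
[284 162  16  42 565] [290.98053097 183.09026549] [0.5037 0.0176 0.12  ]
[180 201  29  18 412] [194.08980583 209.70145631] [ 0.4185 -0.0129  0.12  ]
```

View pics/w2.png

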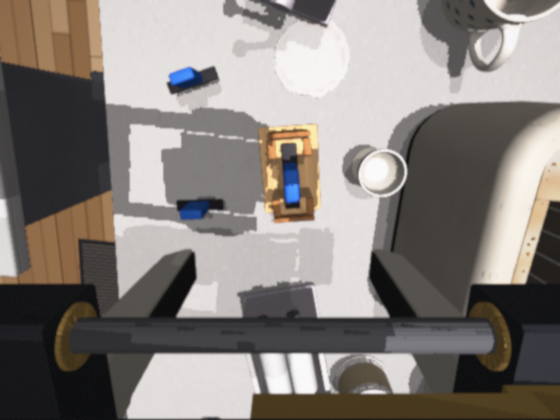

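The gauge sits in the stand, with its handle at columns 284–300 and rows 162–204. The two small look-alikes lie at (192,77) and (197,209).

```bash
python3 - <<'E'
from h import *
d=np.load("s0.npz");c,K,W,T=d["c"],d["K"],d["W"],d["T"]
hs=cv2.cvtColor(c,cv2.COLOR_RGB2HSV);m=((abs(hs[...,0].astype(int)-113)<14)&(hs[...,1]>140)&(hs[...,2]>60))
for r in range(160,207,2):
    x=np.nonzero(m[r,270:310])[0]+270
    if len(x):print(r,x.min(),x.max(),int(c[r,x].sum()/len(x)/3))
g=c.astype(int).sum(2)//3
print([ (r,int(g[r,290])) for r in range(136,166,2)])
for v in(183,188,204,205.):print(v,ray(K,W,(292.5,v),.12).round(4))
print("collar near end",ray(K,W,(289,143),.07).round(4),"hyp handle z.07 near",ray(K,W,(290,162),.07).round(4))
E
```

```text
162 292 293 40
164 284 295 46
166 284 295 49
168 284 296 52
170 284 296 67
172 284 297 80
174 284 297 82
176 284 297 82
178 284 297 81
180 284 297 81
182 284 297 82
184 284 298 110
186 284 298 141
188 284 299 144
190 284 299 143
192 285 299 145
194 285 299 144
196 285 299 143
198 285 298 142
200 286 298 131
202 287 297 81
[(136, 132), (138, 112), (140, 195), (142, 177), (144, 89), (146, 87), (148, 86), (150, 86), (152, 85), (154, 81), (156, 57), (158, 48), (160, 32), (162, 39), (164, 48)]
183 [0.505  0.0178 0.12  ]
188 [0.5053 0.0133 0.12  ]
204 [ 0.5065 -0.0012  0.12  ]
205.0 [ 0.5066 -0.0022  0.12  ]
collar near end [0.5004 0.0485 0.07  ] hyp handle z.07 near [0.5029 0.0297 0.07  ]
```

Request:
carry_out([
  [[0,0,0.04,6,17,-40,93],[0,0,0.04,6,17,-100,93],[0,0,0.04,6,17,-140,93],[0,0,0.04,6,17,-168,93],[0,0,0.04,6,17,-168,60],[0,0,0.04,6,17,-168,0],[0,0,0.04,6,17,-168,0],[0,0,0.04,6,17,-168,0]],
], squeeze=25)

```text
time_s: 3.3
ee_pos: [0.505, 0.0155, 0.0914]
tool_rot: [1.421, 1.569, -0.037]
ft_force: [-0.7, -0.1, -0.9]
grip_width: 0.0575
```

Request:
carry_out([
  [[0,0,0,0,0,0,0],[0,0,0,0,0,0,0],[0,0,0,0,0,0,0]],
])

```text
time_s: 3.68
ee_pos: [0.5046, 0.0157, 0.0905]
tool_rot: [-1.345, 1.571, -2.803]
ft_force: [-0.4, 0.6, -0.3]
grip_width: 0.0273
```

Request:
carry_out([
  [[0,0,0,0,0,0,0],[0,0,0,0,0,0,0],[0,0,0,0,0,0,0],[0,0,0,0,0,30,0],[0,0,0,0,0,60,0],[0,0,0,0,0,120,0],[0,0,0,0,0,120,0]],
])

```text
time_s: 4.55
ee_pos: [0.506, 0.0156, 0.2151]
tool_rot: [1.441, 1.564, -0.017]
ft_force: [0.9, 0.2, -1.2]
grip_width: 0.0138
```

Request:
carry_out([
  [[0,0,-0.15,-3,60,15,0],[0,0,-0.31,-6,120,15,0],[0,0,-0.31,-9,180,15,0],[0,0,-0.31,-10,217,15,0],[0,0,-0.31,-10,217,15,0],[0,0,-0.31,-10,217,15,0]],
])

```text
time_s: 5.3
ee_pos: [0.4945, 0.2322, 0.2247]
tool_rot: [-0.767, 1.57, -2.534]
ft_force: [0.2, 0.3, -0.7]
grip_width: 0.0137
```

```bash
python3 - <<'E'
from h import *
T=pose();print(T.round(4))
c,K,W=cam("wrist",T=T)
np.savez("l0.npz",c=c,K=K,W=W,T=T)
g=c.astype(int).sum(2)//3
print(proj(K,W,T[:3,3]),proj(K,W,T[:3,3]+T[:3,0]*.0735))
cv2.imwrite("pics/w3.png",c[:,:,::-1])
E
```

```text
[[-9.000e-04  9.807e-01 -1.956e-01  4.945e-01]
 [-6.000e-04 -1.956e-01 -9.807e-01  2.322e-01]
 [-1.000e+00 -8.000e-04  8.000e-04  2.247e-01]
 [ 0.000e+00  0.000e+00  0.000e+00  1.000e+00]]
[284.3993536  273.54539808] [283.77876198 227.51085381]
```

View pics/w3.png

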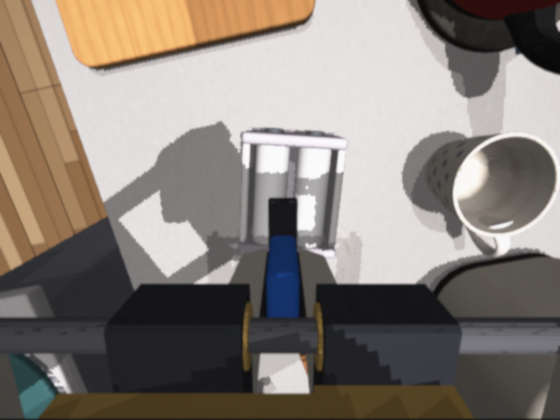

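Held gauge: the collar is at columns 269–297, rows 200–235. Below it is the left roller, with its gap near column 293 between rows 150 and 200.

```bash
python3 - <<'E'
from h import *
d=np.load("l0.npz");c,K,W=d["c"],d["K"],d["W"]
g=c.astype(int).sum(2)//3
for r in(152,162,172,182,190,196):print(r,g[r,280:306].tolist())
for r in(145,175,190):print(r,g[r,240:275].tolist(),g[r,320:350].tolist())
for r in(202,208,214,220,226,232,240):print(r,g[r,260:306].tolist())
E
```

```text
152 [250, 250, 250, 249, 246, 241, 232, 220, 192, 149, 116, 106, 104, 103, 103, 105, 103, 104, 119, 143, 166, 186, 204, 220, 230, 236]
162 [250, 250, 249, 247, 242, 234, 224, 204, 170, 148, 142, 136, 128, 121, 114, 107, 105, 115, 139, 164, 185, 204, 219, 229, 237, 241]
172 [234, 234, 225, 210, 180, 154, 140, 134, 131, 140, 145, 143, 142, 136, 122, 109, 111, 135, 163, 185, 203, 220, 229, 237, 242, 245]
182 [156, 151, 146, 140, 131, 124, 117, 121, 138, 145, 144, 143, 143, 137, 116, 103, 108, 119, 128, 134, 141, 147, 152, 156, 159, 161]
190 [153, 148, 143, 136, 127, 119, 118, 132, 143, 143, 141, 140, 137, 124, 109, 106, 115, 125, 133, 139, 146, 151, 154, 158, 161, 165]
196 [141, 135, 129, 121, 115, 107, 110, 127, 133, 132, 131, 131, 125, 109, 104, 128, 158, 181, 200, 216, 225, 233, 238, 242, 245, 246]
145 [173, 140, 153, 208, 240, 246, 248, 248, 243, 217, 148, 98, 91, 90, 88, 90, 106, 131, 148, 163, 179, 198, 211, 218, 220, 222, 223, 223, 223, 221, 221, 221, 220, 215, 209] [238, 238, 239, 240, 241, 241, 242, 243, 243, 243, 244, 244, 245, 245, 246, 246, 246, 246, 246, 247, 247, 247, 247,
[... 1414 characters left out ...]
 26, 23, 25, 23, 25, 24, 25, 37, 86, 162, 224, 241, 246, 249, 250, 250, 250, 250]
226 [163, 166, 167, 170, 171, 172, 169, 150, 103, 51, 27, 24, 24, 23, 25, 24, 24, 24, 25, 24, 25, 25, 23, 23, 25, 25, 25, 21, 25, 24, 23, 24, 24, 26, 26, 38, 90, 169, 229, 244, 248, 249, 250, 250, 249, 250]
232 [164, 166, 168, 170, 172, 173, 169, 154, 112, 61, 30, 25, 24, 22, 25, 24, 24, 25, 22, 23, 23, 24, 26, 23, 24, 24, 23, 23, 23, 22, 24, 22, 24, 26, 25, 28, 57, 105, 143, 159, 163, 165, 167, 169, 171, 173]
240 [120, 122, 123, 125, 124, 124, 123, 111, 81, 50, 39, 43, 47, 47, 49, 49, 50, 49, 49, 51, 50, 51, 48, 48, 52, 48, 49, 50, 48, 50, 49, 48, 48, 47, 44, 41, 58, 89, 111, 119, 121, 122, 123, 124, 126, 125]
```

```bash
cat >> h.py <<'E'
def fit(K,W,T,pts,collar,z=.075,ctr_yz=None):
    """gap line in tool frame vs collar column; returns needed yaw turn and tool-y shift at the collar's tool z"""
    Ti=np.linalg.inv(T)
    P=np.array([(Ti@np.r_[ray(K,W,p,z),1])[1:3] for p in pts])
    b,a=np.polyfit(P[:,1],P[:,0],1)
    cy=(Ti@np.r_[ray(K,W,collar,T[2,3]-.0245),1])[1]
    print("line y=%.4f+%.4f*z  collar y %.4f res(mm)"%(a,b,cy),((P[:,0]-a-b*P[:,1])*1e3).round(2))
    # direction of gap (tool): (b,1)->tool z ; angle of tool z to line
    d=T[:3,1]*b+T[:3,2]; 
    turn=np.arctan2(d[1],d[0])-np.arctan2(T[1,2],T[0,2])
    s=a-cy; print("turn %.4f"%turn,"tool-y shift %.1f mm -> world"%(s*1e3),(T[:2,1]*s*1e3).round(1))
E
python3 - <<'E'
from h import *
d=np.load("l0.npz");K,W,T=d["K"],d["W"],d["T"]
fit(K,W,T,[(293.4,152),(292.4,162),(291.6,172),(290.6,182),(290.1,190),(289.6,196)],(282.4,211))
# unit centre: frame corners top
for p in[(245,137),(346,143),(330,250),(240,247)]:
    q=ray(K,W,p,.091);print(q.round(4),(np.linalg.inv(T)@np.r_[q,1])[:3].round(4))
E
```

```text
line y=0.0052+-0.0772*z  collar y -0.0010 res(mm) [ 0.07 -0.05  0.   -0.13  0.04  0.06]
turn -0.0770 tool-y shift 6.2 mm -> world [ 6.1 -1.2]
[0.4744 0.2969 0.091 ] [ 0.1337 -0.0323 -0.0596]
[0.5564 0.2756 0.091 ] [ 0.1336  0.0524 -0.0548]
[0.5281 0.1828 0.091 ] [0.1337 0.0428 0.0417]
[0.4477 0.2018 0.091 ] [ 0.1338 -0.0398  0.0388]
```

Request:
carry_out([
  [[0,0,-0.077,8.4,7,0,0],[0,0,-0.077,8.4,7,-30,0],[0,0,-0.077,8.4,7,-45,0],[0,0,-0.077,8.4,7,-45,0],[0,0,-0.077,8.4,7,-45,0]],
])

```text
time_s: 5.98
ee_pos: [0.5033, 0.2394, 0.1815]
tool_rot: [2.263, 1.57, 0.417]
ft_force: [-0.3, 0.4, -1.5]
grip_width: 0.0141
```

```bash
python3 - <<'E'
from h import *
T=pose();print(T.round(4))
c,K,W=cam("wrist",T=T)
np.savez("l1.npz",c=c,K=K,W=W,T=T)
g=c.astype(int).sum(2)//3
for r in range(130,205,10):print(r,g[r,268:302].tolist())
for r in(210,216,222,228):print(r,g[r,262:304].tolist())
cv2.imwrite("pics/w4.png",cv2.resize(c[90:290,180:390],None,fx=2.8,fy=2.8)[:,:,::-1])
E
```

```text
[[ 9.000e-04  9.626e-01 -2.710e-01  5.033e-01]
 [ 4.000e-04 -2.710e-01 -9.626e-01  2.394e-01]
 [-1.000e+00  8.000e-04 -6.000e-04  1.815e-01]
 [ 0.000e+00  0.000e+00  0.000e+00  1.000e+00]]
130 [222, 223, 223, 223, 223, 221, 222, 222, 222, 223, 224, 225, 224, 224, 224, 223, 223, 223, 222, 223, 223, 223, 223, 223, 223, 223, 222, 222, 222, 223, 222, 223, 223, 223]
140 [214, 208, 203, 208, 215, 216, 215, 213, 206, 195, 196, 207, 215, 214, 214, 209, 199, 188, 182, 175, 174, 190, 198, 195, 187, 182, 180, 170, 155, 162, 186, 194, 192, 194]
150 [122, 121, 120, 122, 124, 125, 125, 125, 126, 126, 128, 128, 128, 128, 129, 131, 130, 130, 132, 132, 133, 133, 133, 135, 134, 134, 135, 136, 136, 137, 137, 139, 139, 141]
160 [235, 236, 235, 235, 235, 235, 235, 235, 235, 235, 234, 233, 231, 231, 233, 233, 233, 234, 234, 233, 233, 233, 232, 231, 231, 232, 232, 233, 232, 232, 233, 232, 232, 232]
170 [248, 247, 245, 240, 233, 226, 217, 196, 163, 129, 107, 102, 101, 100, 99, 98, 97, 96, 100, 117, 141, 161, 177, 193, 209, 221, 229, 234, 237, 241, 244, 246, 246, 246]
180 [224, 233, 224, 204, 175, 151, 134, 
[... 498 characters left out ...]
4, 23, 24, 22, 23, 23, 23, 23, 22, 23, 22, 22, 22, 22, 24, 24, 24, 23, 24, 22, 22, 23, 23, 22, 20, 27, 53, 105, 165, 211, 230, 239, 243, 239]
216 [165, 164, 163, 159, 155, 136, 92, 45, 23, 23, 22, 24, 24, 22, 22, 23, 23, 23, 22, 23, 23, 22, 23, 22, 23, 20, 22, 25, 23, 24, 24, 22, 22, 28, 60, 114, 162, 191, 220, 240, 247, 248]
222 [166, 164, 161, 160, 154, 137, 91, 45, 24, 22, 23, 24, 24, 22, 25, 24, 22, 25, 25, 21, 23, 23, 24, 22, 23, 23, 22, 21, 23, 23, 21, 23, 23, 28, 57, 111, 172, 225, 244, 248, 248, 248]
228 [166, 163, 162, 159, 155, 139, 100, 53, 27, 23, 25, 24, 25, 24, 22, 24, 22, 23, 24, 21, 23, 21, 22, 24, 23, 23, 21, 21, 24, 23, 22, 23, 22, 30, 67, 136, 205, 236, 242, 242, 246, 248]
```

View pics/w4.png

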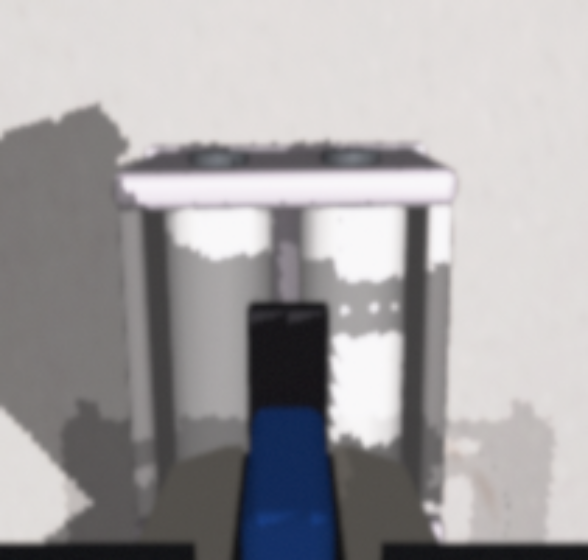

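Gap and collar centres agree to about 0.3 px (282.4 against 282.7), and they are square. I'll descend gently.

Request:
carry_out([
  [[0,0,0,0,0,-10,0],[0,0,0,0,0,-20,0],[0,0,0,0,0,-25,0],[0,0,0,0,0,-30,0],[0,0,0,0,0,-30,0]],
])

```text
time_s: 6.65
ee_pos: [0.5029, 0.2396, 0.1501]
tool_rot: [-0.922, 1.57, -2.766]
ft_force: [0.4, 0.1, -0.6]
grip_width: 0.0134
```

Request:
carry_out([
  [[0,0,0,0,0,-4,0],[0,0,0,0,0,-8,0],[0,0,0,0,0,-12,0],[0,0,0,0,0,-12,0]],
])

```text
time_s: 7.15
ee_pos: [0.5029, 0.2396, 0.138]
tool_rot: [-0.873, 1.57, -2.718]
ft_force: [0.5, -0.1, -1.0]
grip_width: 0.0137
```

Request:
carry_out([
  [[0,0,0,0,0,-6,0],[0,0,0,0,0,-12,0],[0,0,0,0,0,-18,0],[0,0,0,0,0,-20,0],[0,0,0,0,0,-20,0]],
])

```text
time_s: 7.78
ee_pos: [0.503, 0.2396, 0.1183]
tool_rot: [-1.014, 1.571, -2.859]
ft_force: [0.3, 0.8, -0.7]
grip_width: 0.0137
```

Request:
carry_out([
  [[0,0,0,0,0,-1.5,0],[0,0,0,0,0,-3,0],[0,0,0,0,0,-3,0]],
])

```text
time_s: 8.15
ee_pos: [0.503, 0.2396, 0.1154]
tool_rot: [-0.904, 1.571, -2.749]
ft_force: [0.2, 0.9, -0.1]
grip_width: 0.0139
```

Request:
carry_out([
  [[0,0,0,0,0,-1,0],[0,0,0,0,0,-1.5,0],[0,0,0,0,0,-1.5,0]],
])

```text
time_s: 8.52
ee_pos: [0.5031, 0.2396, 0.1141]
tool_rot: [1.961, 1.571, 0.116]
ft_force: [-0.1, 0.1, 0.7]
grip_width: 0.014
```

Request:
carry_out([
  [[0,0,0,0,0,-1,0],[0,0,0,0,0,-1.5,0],[0,0,0,0,0,-1.5,0]],
])

```text
time_s: 8.9
ee_pos: [0.5033, 0.2397, 0.1137]
tool_rot: [2.081, 1.57, 0.237]
ft_force: [-2.9, -2.5, 11.8]
grip_width: 0.0138
```

It slid in to the collar: the tip is at about 41 mm with contact only there. I'll pull it out and move to the right roller.

Request:
carry_out([
  [[0,0,0,0,0,50,0],[0,0,0,0,0,105,0],[0,0,0.1,1,-50,112,0],[0,0,0.2,3,-110,112,0],[0,0,0.3,5,-170,112,0],[0,0,0.4,7,-230,112,0],[0,0,0.5,9,-290,112,0],[0,0,0.529,12,-350,112,0]],
])

```text
time_s: 9.9
ee_pos: [0.5147, -0.1123, 0.2246]
tool_rot: [1.348, 1.57, 0.034]
ft_force: [0.7, 0.5, -0.6]
grip_width: 0.0141
```

Request:
carry_out([
  [[0,0,0,0,-60,0,0],[0,0,0,0,-88,0,0],[0,0,0,0,-88,-30,0],[0,0,0,0,-88,-43,0],[0,0,0,0,-88,-43,0],[0,0,0,0,-88,-43,0]],
])

```text
time_s: 10.65
ee_pos: [0.5154, -0.1981, 0.1826]
tool_rot: [0.866, 1.57, -0.449]
ft_force: [-0.3, -0.2, -0.2]
grip_width: 0.0138
```

```bash
python3 - <<'E'
from h import *
T=pose();print(T.round(4))
c,K,W=cam("wrist",T=T)
np.savez("r1.npz",c=c,K=K,W=W,T=T)
g=c.astype(int).sum(2)//3
for r in range(165,205,5):print(r,g[r,268:302].tolist())
for r in(210,216,222,228):print(r,g[r,262:304].tolist())
cv2.imwrite("pics/w5.png",cv2.resize(c[90:290,180:390],None,fx=2.8,fy=2.8)[:,:,::-1])
E
```

```text
[[ 1.000e-03  9.675e-01  2.529e-01  5.154e-01]
 [-5.000e-04  2.529e-01 -9.675e-01 -1.981e-01]
 [-1.000e+00  9.000e-04  7.000e-04  1.826e-01]
 [ 0.000e+00  0.000e+00  0.000e+00  1.000e+00]]
165 [128, 128, 130, 130, 129, 129, 128, 127, 124, 122, 123, 123, 121, 119, 115, 113, 114, 112, 114, 114, 117, 119, 120, 122, 123, 124, 123, 123, 123, 124, 124, 123, 124, 122]
170 [192, 190, 189, 186, 183, 181, 178, 175, 171, 166, 160, 153, 147, 136, 122, 111, 104, 108, 117, 126, 133, 140, 147, 154, 158, 162, 165, 169, 171, 175, 178, 182, 183, 185]
175 [192, 191, 188, 185, 183, 180, 178, 176, 170, 166, 160, 154, 147, 136, 121, 111, 103, 107, 117, 127, 135, 141, 149, 155, 160, 163, 166, 170, 173, 175, 179, 181, 183, 185]
180 [192, 191, 188, 185, 183, 180, 178, 175, 171, 165, 159, 154, 146, 136, 122, 110, 105, 108, 118, 127, 134, 139, 145, 153, 159, 163, 167, 169, 173, 176, 179, 181, 184, 185]
185 [192, 191, 187, 186, 183, 181, 177, 174, 170, 165, 159, 153, 146, 135, 121, 111, 105, 109, 118, 128, 136, 143, 149, 156, 161, 164, 168, 171, 174, 177, 180, 182, 184, 185]
190 [192, 189, 187, 186, 183, 181, 1
[... 503 characters left out ...]
28, 28, 28, 29, 27, 26, 29, 27, 28, 28, 26, 28, 28, 27, 29, 29, 28, 27, 27, 28, 28, 29, 28, 28, 28, 34, 63, 127, 211, 248, 253, 253, 254, 254]
216 [138, 137, 138, 138, 136, 121, 83, 44, 28, 29, 26, 29, 29, 28, 29, 28, 26, 27, 29, 27, 28, 28, 27, 29, 28, 27, 28, 27, 27, 27, 27, 28, 28, 33, 67, 121, 172, 222, 248, 253, 254, 254]
222 [140, 138, 139, 137, 136, 120, 83, 43, 28, 27, 28, 28, 28, 29, 28, 27, 28, 29, 28, 29, 27, 28, 28, 29, 27, 26, 29, 26, 27, 26, 27, 29, 26, 34, 67, 123, 176, 212, 237, 251, 253, 254]
228 [150, 139, 137, 137, 136, 123, 89, 51, 31, 28, 27, 28, 29, 26, 26, 28, 28, 27, 28, 27, 27, 29, 28, 27, 26, 30, 28, 28, 28, 28, 27, 27, 29, 38, 86, 167, 229, 246, 251, 252, 252, 253]
```

View pics/w5.png

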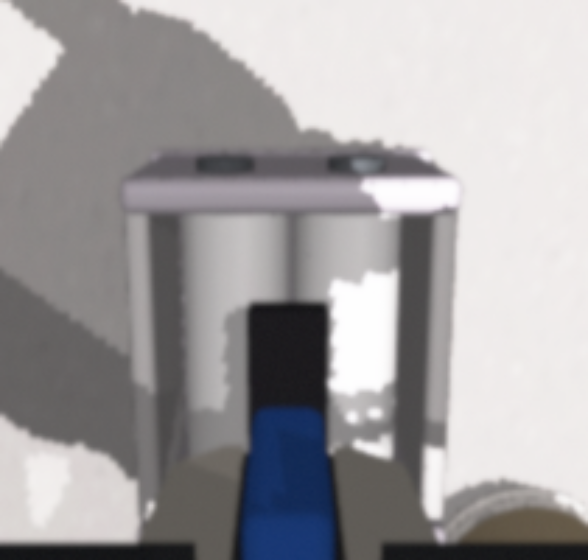

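The rollers touch visibly at column 284, the collar centre is at 282.6, and the view is square. That means a shift of +1.1 mm across the gap before testing gently.

Request:
carry_out([
  [[0,0,0,1.1,0.3,0,0],[0,0,0,1.1,0.3,-10,0],[0,0,0,1.1,0.3,-18,0],[0,0,0,1.1,0.3,-23,0],[0,0,0,1.1,0.3,-24,0],[0,0,0,1.1,0.3,-24,0]],
])

```text
time_s: 11.45
ee_pos: [0.5161, -0.1981, 0.1576]
tool_rot: [0.483, 1.571, -0.833]
ft_force: [-0.1, 0.2, -0.2]
grip_width: 0.0138
```

Request:
carry_out([
  [[0,0,0,0,0,-1,0],[0,0,0,0,0,-2,0],[0,0,0,0,0,-2,0]],
])

```text
time_s: 11.82
ee_pos: [0.5161, -0.1981, 0.1554]
tool_rot: [-2.796, 1.571, 2.171]
ft_force: [0.6, 0.5, -0.7]
grip_width: 0.0136
```

Request:
carry_out([
  [[0,0,0,0,0,-0.7,0],[0,0,0,0,0,-1.4,0],[0,0,0,0,0,-1.4,0]],
])

```text
time_s: 12.2
ee_pos: [0.5162, -0.1981, 0.1544]
tool_rot: [1.079, 1.57, -0.237]
ft_force: [0.6, -0.1, 3.0]
grip_width: 0.0139
```

Request:
carry_out([
  [[0,0,0,0,0,-0.5,0],[0,0,0,0,0,-1,0],[0,0,0,0,0,-1,0]],
])

```text
time_s: 12.58
ee_pos: [0.5163, -0.1982, 0.1541]
tool_rot: [0.837, 1.57, -0.479]
ft_force: [-1.4, 1.3, 9.2]
grip_width: 0.014
```

The blade jammed with its tip at about 81 mm at 9 N, so the right roller is the tight one. I'll take the gauge back to the stand.

Request:
carry_out([
  [[0,0,0,0,0,30,0],[0,0,0,0,0,76,0],[0,0,-0.07,-4,60,76,0],[0,0,-0.142,-8,120,76,0],[0,0,-0.142,-12,180,76,0],[0,0,-0.142,-12,214,76,0],[0,0,-0.142,-12,214,76,0],[0,0,-0.142,-12,214,76,0]],
])

```text
time_s: 13.58
ee_pos: [0.5041, 0.0156, 0.2289]
tool_rot: [-0.928, 1.57, -2.386]
ft_force: [0.6, 0.1, -1.2]
grip_width: 0.0143
```

```bash
python3 - <<'E'
from h import *
T=pose();print(T.round(4),state()["ft_force"])
c,K,W=cam("wrist",T=T)
np.savez("s1.npz",c=c,K=K,W=W,T=T)
cv2.imwrite("pics/w6.png",cv2.resize(c[90:290,180:390],None,fx=2.8,fy=2.8)[:,:,::-1])
E
```

```text
[[-3.000e-04  9.936e-01  1.130e-01  5.041e-01]
 [-2.000e-04  1.130e-01 -9.936e-01  1.560e-02]
 [-1.000e+00 -3.000e-04  2.000e-04  2.289e-01]
 [ 0.000e+00  0.000e+00  0.000e+00  1.000e+00]] [ 0.64543923  0.14465286 -1.17245347]
```

View pics/w6.png

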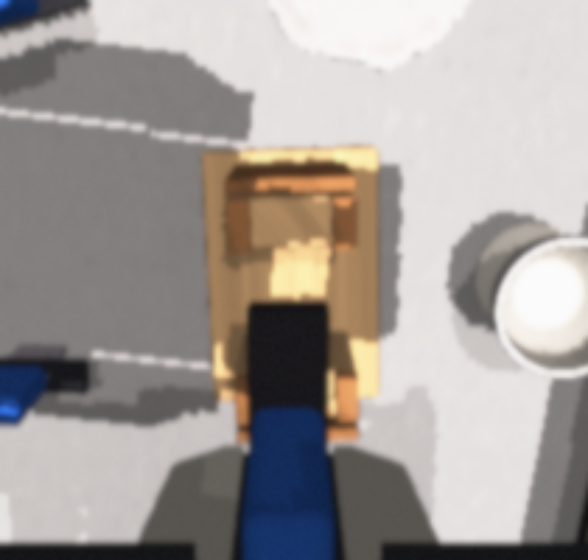

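The view shows the stand's seat lips centred at crop column ~291 and the collar at 288, so it is aligned to about 1 mm and square. I'll lower it, check the force, then release.

Request:
carry_out([
  [[0,0,0,1,0,-50,0],[0,0,0,1,0,-90,0],[0,0,0,1,0,-115,0],[0,0,0,1,0,-128,0],[0,0,0,1,0,-135,0],[0,0,0,1,0,-137.5,0],[0,0,0,1,0,-137.5,0]],
])

```text
time_s: 14.5
ee_pos: [0.5054, 0.0159, 0.0922]
tool_rot: [1.45, 1.57, -0.008]
ft_force: [0.1, 0.0, -0.5]
grip_width: 0.0139
```

Request:
carry_out([
  [[0,0,0,0,0,-1,0],[0,0,0,0,0,-1.5,0],[0,0,0,0,0,-1.5,0]],
])

```text
time_s: 14.88
ee_pos: [0.5053, 0.016, 0.0905]
tool_rot: [1.488, 1.57, 0.031]
ft_force: [-0.7, 0.8, 2.2]
grip_width: 0.0138
```

Request:
carry_out([
  [[0,0,0,0,0,0,60],[0,0,0,0,0,0,60],[0,0,0,0,0,0,60],[0,0,0,0,0,0,60],[0,0,0,0,0,0,60],[0,0,0,0,0,20,60],[0,0,0,0,0,60,60],[0,0,0,0,0,100,60]],
])

```text
time_s: 15.88
ee_pos: [0.505, 0.0159, 0.1927]
tool_rot: [1.493, 1.57, 0.035]
ft_force: [0.4, -0.3, 0.3]
grip_width: 0.0597
```

Request:
carry_out([
  [[0,0,0,0,0,60,60],[0,0,0,0,-30,68,40],[0,0,0,0,-30,68,0],[0,0,0,0,-30,68,0]],
])

```text
time_s: 16.38
ee_pos: [0.5049, -0.0138, 0.2582]
tool_rot: [-2.699, 1.571, 2.126]
ft_force: [-0.3, -0.2, 0.2]
grip_width: 0.0351
```

```bash
python3 - <<'E'
from h import *
T=pose();print(T.round(4),state()["grip_width"])
c,K,W=cam("wrist",T=T)
cv2.imwrite("pics/w7.png",cv2.resize(c[60:260,170:400],None,fx=2.6,fy=2.6)[:,:,::-1])
E
```

```text
[[-1.000e-04  9.937e-01  1.123e-01  5.049e-01]
 [ 2.000e-04  1.123e-01 -9.937e-01 -1.380e-02]
 [-1.000e+00 -1.000e-04 -2.000e-04  2.582e-01]
 [ 0.000e+00  0.000e+00  0.000e+00  1.000e+00]] 0.035094623967101474
```

View pics/w7.png

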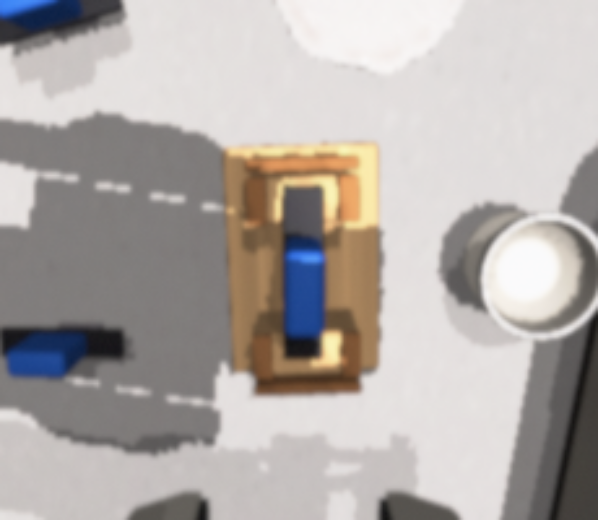

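The gauge hangs centred in its seat (crop (305,290)) and has been released. Now the right lever, using closed fingers turned so the gripper body lies along the lever's axis.

Request:
carry_out([
  [[0,0,-0.18,-7,-35,0,0],[0,0,-0.36,-14,-70,0,0],[0,0,-0.54,-21,-105,0,0],[0,0,-0.72,-28,-140,0,0],[0,0,-0.9,-35,-175,0,0],[0,0,-1.08,-42,-210,0,0],[0,0,-1.26,-49,-245,0,0],[0,0,-1.43,-53,-274,0,0]],
])

```text
time_s: 17.42
ee_pos: [0.4519, -0.2886, 0.2576]
tool_rot: [-0.965, 1.57, 2.425]
ft_force: [0.4, -0.5, 0.2]
grip_width: 0.0005
```

Request:
carry_out([
  [[0,0,0,0,0,0,0],[0,0,0,0,0,-30,0],[0,0,0,0,0,-80,0],[0,0,0,0,0,-80,0]],
])

```text
time_s: 17.92
ee_pos: [0.4511, -0.2861, 0.1748]
tool_rot: [-0.908, 1.565, 2.491]
ft_force: [0.4, 0.0, 0.4]
grip_width: 0.0008
```

```bash
python3 - <<'E'
from h import *
T=pose();print(T.round(4),state()["grip_width"])
c,K,W=cam("wrist",T=T)
print(proj(K,W,[.4965,-.2766,.134]))
cv2.imwrite("pics/w8.png",c[:,:,::-1])
E
```

```text
[[-0.0049  0.254  -0.9672  0.4511]
 [ 0.0037 -0.9672 -0.254  -0.2861]
 [-1.     -0.0048  0.0038  0.1748]
 [ 0.      0.      0.      1.    ]] 0.0008397519545187563
[287.09943366 168.11800101]
```

View pics/w8.png

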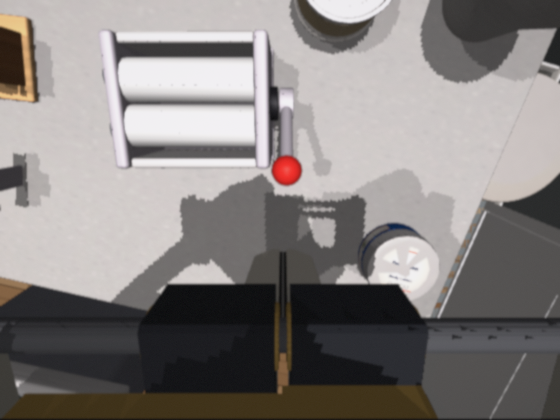

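The ball is at (287,170), within 2 px of prediction and in line with the closed fingers (column 283). I'll go down beside it, then push along the unit's +x.

Request:
carry_out([
  [[0,0,0,0,0,-30,0],[0,0,0,0,0,-41,0],[0,0,0,9.7,2.5,-41,0],[0,0,0,19.4,5,-41,0],[0,0,0,29,7.6,-41,0],[0,0,0,36.8,9.6,-41,0],[0,0,0,44.5,11.6,-41,0],[0,0,0,52.3,13.6,-41,0]],
])

```text
time_s: 18.98
ee_pos: [0.505, -0.2745, 0.138]
tool_rot: [1.08, 1.57, -1.808]
ft_force: [-4.4, -1.0, 3.8]
grip_width: 0.0006
```

Request:
carry_out([
  [[0,0,0,7.7,2,0,0],[0,0,0,15.5,4,0,0],[0,0,0,23.2,6,0,0],[0,0,0,31,8.1,0,0],[0,0,0,36.8,9.6,0,0],[0,0,0,36.8,9.6,0,0]],
])

```text
time_s: 19.73
ee_pos: [0.5415, -0.2646, 0.1367]
tool_rot: [-1.453, 1.57, 1.943]
ft_force: [-0.0, -0.2, -0.4]
grip_width: 0.0005
```

Request:
carry_out([
  [[0,0,0,3.9,1,0,0],[0,0,0,7.7,2,0,0],[0,0,0,9.7,2.5,0,0]],
])

```text
time_s: 20.1
ee_pos: [0.5508, -0.2623, 0.1369]
tool_rot: [-0.55, 1.57, 2.845]
ft_force: [-5.0, -1.8, -3.4]
grip_width: 0.001
```

Request:
carry_out([
  [[0,0,0,1.9,0.5,0,0],[0,0,0,3.9,1,0,0],[0,0,0,3.9,1,0,0]],
])

```text
time_s: 20.48
ee_pos: [0.5547, -0.2613, 0.1368]
tool_rot: [-0.592, 1.57, 2.804]
ft_force: [-4.9, -0.8, -2.9]
grip_width: 0.0004
```

Request:
carry_out([
  [[0,0,0,1.5,0.4,0,0],[0,0,0,2.9,0.8,0,0],[0,0,0,2.9,0.8,0,0]],
])

```text
time_s: 20.85
ee_pos: [0.5561, -0.261, 0.1366]
tool_rot: [-0.209, 1.567, -3.097]
ft_force: [-18.2, -3.6, -0.5]
grip_width: 0.0006
```

The force rose to 18 N at exactly the predicted end position, so the lever is at its stop. I'll back off and verify.

Request:
carry_out([
  [[0,0,0,-20,-5,0,0],[0,0,0,-50,-13,0,0],[0,0,0,-80,-21,40,0],[0,0,0,-105,-27,80,0],[0,0,0,-105,-27,100,0],[0,0,0,-105,-27,100,0]],
])

```text
time_s: 21.6
ee_pos: [0.4533, -0.2878, 0.2384]
tool_rot: [2.407, 1.568, -0.481]
ft_force: [0.4, 0.3, -0.7]
grip_width: 0.0004
```

```bash
python3 - <<'E'
from h import *
T=pose();print(T[:3,3].round(4),state()["ft_force"])
c,K,W=cam("wrist",T=T); t,Kt,Wt=cam("top"); s,_,_=cam("scene")
e=np.array([.5173,-.2019])+np.array([[.9677,-.2522],[.2522,.9677]])@[.039,-.067]
p=proj(K,W,[*e,.134]);print("pred full-over ball px",p)
hs=cv2.cvtColor(c,cv2.COLOR_RGB2HSV);m=((hs[...,0]<8)|(hs[...,0]>172))&(hs[...,1]>180)&(hs[...,2]>80)
n,l,st,ce=cv2.connectedComponentsWithStats(m.astype(np.uint8))
for i in range(1,n):
    if st[i,4]>80:print(st[i],ce[i])
a=cv2.resize(t[150:300,140:450],None,fx=2.4,fy=2.4)[:360,:744]; b=cv2.resize(c[0:240,:],(560,240))
b=np.pad(b,((0,0),(0,744-560),(0,0)))
cv2.imwrite("pics/end.png",np.vstack([a,b])[:,:,::-1])
E
```

```text
[ 0.4533 -0.2878  0.2384] [ 0.44991707  0.34680903 -0.69666041]
pred full-over ball px [282.21869498  46.96063377]
[271  36  23  25 441] [281.71882086  47.76643991]
```

View pics/end.png

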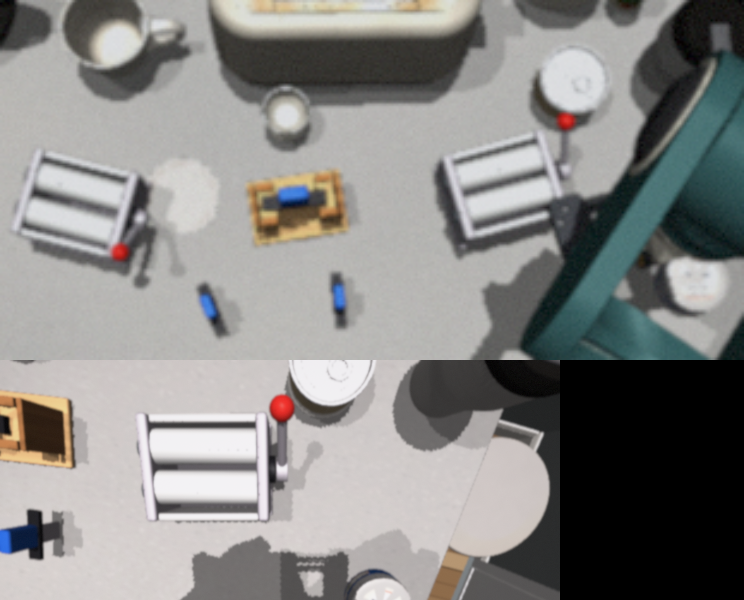

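The right lever's ball is at (281.7,47.8), within 1 px of the full-over prediction, and that gap has opened. The left lever is still in its start position. The gauge hangs in the stand, and the mug, egg cup, tin and small gauges are in place.

```bash
python3 -c "
from bench import *
print(hand_in())"
```

```text
the job is handed in; nothing more can be done
None
```

The job is done and handed in at about 22 s: the right roller was the tight one, and its lever is now fully over.

- **Left roller:** the blade slid in down to its collar. There was no resistance on the way, then about 12 N when the collar touched.
- **Right roller:** the blade jammed with its tip at about 81 mm, near the roller tops. I stopped pressing at about 9 N.
- **Gauge:** I hung it back upright in its stand, let go, and checked it with the wrist camera before touching the lever.
- **Lever:** I pushed the right lever away until it hit its stop, at about 18 N and at the predicted position.

The last images put the right lever's ball within 1 px of where fully over should be, and its gap visibly opened. The left lever was not moved, and the gauge hangs centred. The mug, egg cup, tin and the two small gauges look undisturbed. The arm is clear of everything, and no check failed or disagreed.

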